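# Turn the tube tray and load it nose first

## Task

Break the loader's stiff wing knob loose and turn it to swing the stop bar out of the channel. Then turn the steel tube tray end for end and slide it along the bench, narrow nose first, into the loader's guide rails, fully home with its ears against the rail ends, and leave it there. Keep the tray level all the while, and do not disturb the spare rack, the bottle or the tip box.

Things in the scene. Friction and masses are not known exactly. Their poses are not given: they have to be found in the camera images.
- loader: Fixed loading bay: two aluminium guide rails on the bench under a clear hood between white cheeks (8 mm thick, at y = 116 and -66 mm, x 10 to 185). Origin on the bench, mid channel mouth, level with the rail ends; x runs inward along the channel, y left, z up. x starts within 0.25 rad of straight away from the robot. Back wall at x = 162.
- rails_in (a point): Inner end of the channel floor, x = 150 mm of the loader, on the bench. The channel floor is the bench itself. Channel 66 mm wide, funnelled from about 77 mm at the mouth over the first 25 mm. Rails reach 55 mm either side of the middle, 16 mm high; on them from x = 25 inward a lip, 16 to 21 mm above the bench, narrows the gap to 52 mm.
- visor_edge (a point): Middle of the hood visor's front lower edge: loader x = -15, y = 0, 74 mm above the bench. The visor (y -70 to 120) rises to 140 mm, the height of the roof top (x -15 to 185). It leaves no room for an upright gripper at the mouth: end the push with the tool leaning back towards the robot 30 to 45 degrees, fingers below the visor or in front of it.
- latch (a joint): Turn of wing knob and stop bar, rad. 0 = shut (the start): the bar lies across the channel at loader x = 35, 26 to 40 mm above the bench. Grows anticlockwise seen from above, to a stop at 1.6 where the bar lies beside the channel; clear from 1.3 on. Stuck: about 0.3 N m shoves it past a spring catch in the first 0.3 rad, then 0.03 N m turns it. Stays where left.
- latch_grip (a point): Point on the knob's upright axis, 177 mm above the bench (loader x = 35, y = 78). The knob is a black wing 60 mm long, 16 mm thick, 156 to 192 mm above the bench, over the hood's roof. The point's y axis lies along the wing and turns with it (parallel to the loader's y when shut). Pinch firmly across the 16 mm, staying above the spring catch at its foot (154 mm high).
- tray: Stainless tube tray with capped tubes, 160 mm long, 0.22 to 0.42 kg. Origin on its underside; x to the narrow nose, z up. Foot plate 9 mm thick, 62 wide, x -85 to 50, then tapered. Tube block 46 wide, x -15 to 60, caps to 50 high. Starts left or right of the loader, tail away from the robot (wrong way round). Home: origin at loader x = 70, y = 0, same heading.
- tray_fin (a point): Middle of the fin's top edge, tray x = -52.5, 62 mm above the underside. The upright steel fin is the handle: 14 mm thick in tray y, x -85 to -20, rear face flush with the tail. At the tail are ears 92 mm wide, 18 mm high, x -85 to -70, too wide for the channel. The tray's centre of mass is near x = -34; pinch near it to lift, or the tray sags in the grip.
- tray_nose (a point): Middle of the tray's nose tip, x = 75 mm of the tray, 4.5 mm above its underside. The nose is 40 mm wide at the tip and widens to 62 mm at x = 50.
- spare_rack: Bystander: open steel tube rack 150 x 60 mm (long side along its x), 55 mm high, tube caps to 86 mm; origin mid underside. Leave alone.
- bottle: Bystander: white round bottle, 64 mm across, 150 mm high; origin mid underside. Leave alone.
- tip_box: Bystander: grey box with a clear lid, 92 x 122 x 67 mm; origin mid underside. Leave alone.

How it is judged (in metres and radians):
On the way, in this order (a step that is already met when the one before it is completed fails the run):
1. the knob is turned and the stop bar is clear of the channel (value of joint latch above 1.2 rad), for 0.2 s.
2. the tray's nose is between the rails (x of tray_nose in the frame of loader above 0.055 m and y of tray_nose in the frame of loader between -0.01 and 0.01 m and angle between the x axis of tray and the x axis of loader, either way round below 0.15 rad and height (world z) of tray below 0.012 m), for 0.1 s.
3. the tray is fully home (x of tray in the frame of loader above 0.065 m and x of tray_nose in the frame of loader above 0.138 m and y of tray in the frame of loader between -0.005 and 0.005 m and angle between the x axis of tray and the x axis of loader, either way round below 0.06 rad and height (world z) of tray below 0.006 m and angle between tray's own z axis and vertical below 0.06 rad), for 0.2 s.
At the end, for the whole second after the job is handed in: The tray is at rest flat on the bench in the rails, nose in, with its ears within 5 mm of the rail ends, centred within 5 mm and in line within 0.06 rad; the stop bar is still swung clear (knob beyond 1.2 rad) (all of step 3 and value of joint latch above 1.2 rad and linear speed of tray below 0.01 m/s); the robot touches nothing.
It fails at once if the tray is tipped by more than 0.5 rad (angle between tray's own z axis and vertical above 0.5 rad).
It fails at once if the spare rack is shoved by more than 20 mm or tipped (distance of spare_rack from where it was at the start of the episode above 0.02 m or angle between spare_rack's own z axis and vertical above 0.3 rad).
It fails at once if the bottle is shoved by more than 20 mm or tipped (distance of bottle from where it was at the start of the episode above 0.02 m or angle between bottle's own z axis and vertical above 0.3 rad).
It fails at once if the tip box is shoved by more than 20 mm or tipped (distance of tip_box from where it was at the start of the episode above 0.02 m or angle between tip_box's own z axis and vertical above 0.3 rad).
It also fails if it takes over 72 s, if anything falls off the work surface, if the arm or the gripper's body presses on something with over 40 N, if the wrist force passes 120 N, or if a joint passes its speed limit or range.

## Robot

A 6-joint arm with a two-finger parallel gripper is mounted at the origin on the work surface. World frame = base frame: x ahead of the robot, y to its left, z up, the work surface at z = 0. Lengths are in m, angles in degrees, forces in N, time in s.
With the tool pointing down it reaches from about 0.3 to 0.875 m from the base axis. Payload 6.4 kg.
Tool frame: the origin (TCP) lies midway between the tips of the shut fingers; the grasp point (between the pads) lies 19 mm behind it; z points along the fingers, y is the direction in which the jaws open and shut (so a half turn about z gives the same grasp; the last joint's range is limited). The gripper opens to 85 mm and grips with 20 to 120 N. Pads are 22 mm wide; open, the fingers measure 114 mm over their backs; the gripper's body (76 mm by 85 mm) begins 54 mm behind the grasp point. The pads swing forward as they close: fully open they stand 13 mm farther back than shut.
Start: joints at [-80.804, 10.359, 92.074, -0, 77.567, -11.82], TCP at [0.206, -0.537, 0.231] pointing down, gripper open.
Joint ranges: [-171.53, 171.53], [-51.25, 118.39], [17.06, 147.69], [-65.23, 245.23], [0, 150.52], [-178.68, 178.68]. Speed limits (degrees/s): [147.25, 147.25, 172.46, 180, 180, 180].

## Interface

Orientations are given as [roll, pitch, yaw] about the fixed x, y, z axes, in that order (R = Rz(yaw) Ry(pitch) Rx(roll)).
In Python, from station import arm, command_gripper, kinematics, monitor, cams, order gives the robot as it stands. The module is installed in compiled form; this text tells all that it offers. Calls block until the motion is done:
- arm.move_to(position, orientation): joint-space move of the TCP to a pose.
- arm.line_to(position, rotation=None, vel=0.15, force_limit=None): straight line of the TCP; rotation=None keeps the orientation; vel is the mean speed in m/s. With force_limit (N) it stops when the force on the tool has changed by that much, and returns True; else False.
- arm.move_j(angles): joint-space move.
- command_gripper(opening): opening from 0.0 (shut) to 1.0 (fully open); the grip force is fixed at half the most; returns when the fingers have stopped.
- arm.hold(seconds).
- kinematics.inverse_kinematics(position, orientation): joint angles nearest the present ones, or None.
- monitor.get_obs(): the state.
- cams.camera(name): name is "side" or "top"; returns a dict with "frame" (480x640x3 uint8, red, green, blue), "z_map" (480x640 float32, m along the optical axis (not along the pixel's ray), 0 where there is no reading), "fov_y" (degrees; the focal length in pixels is half the picture's height over the tangent of half this angle, whatever the lens; pixels are square), "cx", "cy" (the principal point, pixels), "R" (3x3) and "t" (3): a world point X has camera coordinates R X + t. Camera axes: x right, y down, z forward; pixel columns grow to the right and rows downward; lengths in m; the calibration is good to about 2 mm. A picture is of the moment at which its call begins.
A pose or a line that the arm cannot do raises arm.IKError and nothing moves.
- order.job_done(): hands the job in, once; it reports no verdict.
The state is a dict: "t": time; "q": joint angles; "joint_velocities": joint speeds; "joint_efforts": joint torques, N m; "tcp_pos": TCP position; "tcp_rot": TCP orientation; "force": force on the tool from outside, world axes, zero at the start; "torque": the same for the moment, N m; "grip_width": opening from 0.0 (shut) to 1.0 (fully open).
Only numpy, scipy, OpenCV 4.12 (cv2) and the standard library are available. Lean on these libraries where they do the work, as an engineer would, in place of code of your own. Each camera call takes 0.05 s, during which the arm holds its last target.

## Working session

There is one attempt and no reset: what is moved stays moved. The work goes in short steps, each a Python script; the robot and the scene stay as the last script left them, time stands still between calls to the robot, and variables do not carry over. Pictures are saved under pics/ and viewed, and the job is handed in when it is done.

```bash
mkdir -p pics; ls
python3 - <<'E'
from station import arm, command_gripper, kinematics, monitor, cams, order
import cv2,numpy as np
for n in ("side","top"):
    c=cams.camera(n)
    cv2.imwrite(f"pics/{n}0.png",c["frame"][:,:,::-1])
    print(n,c["fov_y"],c["cx"],c["cy"],c["R"],c["t"],"cam pos",-np.array(c["R"]).T@np.array(c["t"]))
    np.savez(f"{n}0.npz",**c)
print(monitor.get_obs())
E
```

```text
pics
side 55.14830624940527 322.7383129742914 239.68968541570783 [[-0.96329914 -0.26837194 -0.00559121]
 [-0.12906818  0.48134213 -0.86697817]
 [ 0.2353639  -0.83443769 -0.49831474]] [0.56007826 0.17642736 0.99214991] cam pos [0.3287778  0.89327464 0.65049311]
top 45.964951237126115 318.1287909788511 238.02546634331557 [[-0.01360352 -0.99989079 -0.00577508]
 [-0.98337139  0.01442437 -0.18103215]
 [ 0.18109568  0.00321637 -0.98346022]] [0.0045658  0.58403427 1.46417739] cam pos [ 0.3092285  -0.00856835  1.54571556]
{'t': 0.1, 'q': array([-8.08056318e+01,  1.03988497e+01,  9.21267682e+01,  9.24852998e-04,
        7.75674964e+01, -1.18212182e+01]), 'joint_velocities': array([ 0.03974787, -0.15560599, -0.13476182, -0.00516247, -0.11071257,
        0.00962809]), 'joint_efforts': array([ 1.05218882e-03, -4.45869613e+01, -3.52244711e+01, -2.71429271e-04,
        4.05268162e-03, -6.93355560e-06]), 'tcp_pos': array([ 0.2061362 , -0.53624046,  0.23045524]), 'tcp_rot': array([-1.79909045e+02, -1.99589475e-02,  2.10153707e+01]), 'force': array([-0.40379149,  0.20980438, -0.37113614]), 'torque': array([-0.02672282, -0.03543837,  0.05399307]), 'grip_width': 0.9983848556185673}
```

View pics/side0.png

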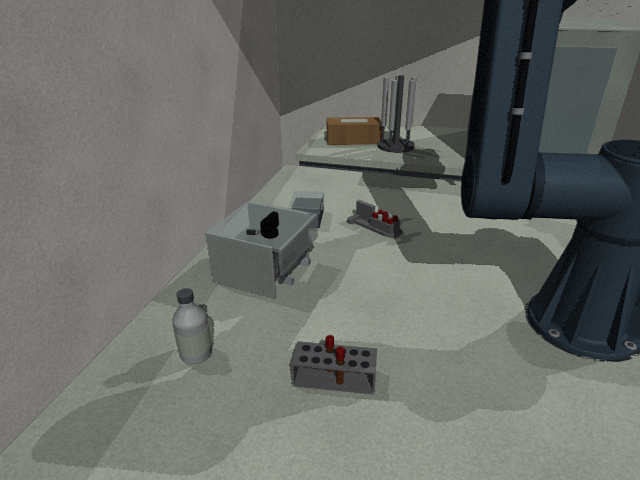

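View pics/top0.png

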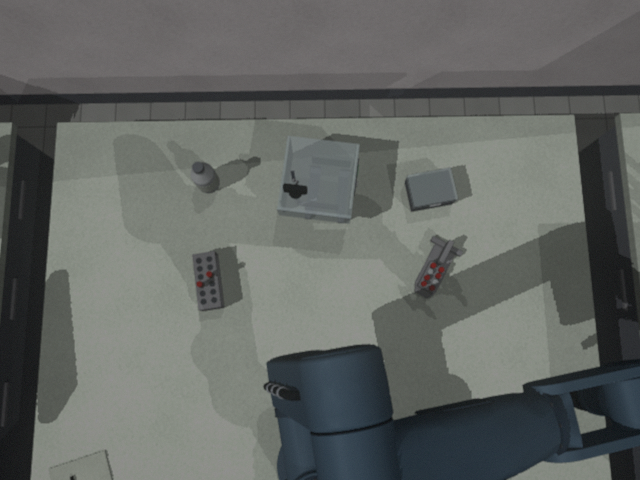

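The side view shows the loader at about (260,250) with its black knob at (269,225), the tray at (375,218), the bottle at (192,330) and the rack at (335,365). The top view shows the knob at (294,190), the tray at (437,265) with its ears away from the robot near (445,243), and the tip box at (430,188). Next I'll zoom in and build the depth clouds.

```bash
cat > h.py <<'E'
import numpy as np, cv2
def cloud(c):
    R=np.array(c["R"]);t=np.array(c["t"]);z=np.array(c["z_map"]).astype(float)
    f=240/np.tan(np.radians(float(c["fov_y"]))/2)
    v,u=np.mgrid[0:480,0:640]
    P=np.stack([(u-float(c["cx"]))/f*z,(v-float(c["cy"]))/f*z,z],-1)
    W=(P-t)@R
    W[z<=0]=np.nan
    return W
def proj(c,X):
    R=np.array(c["R"]);t=np.array(c["t"]);f=240/np.tan(np.radians(float(c["fov_y"]))/2)
    p=np.atleast_2d(X)@R.T+t
    return np.stack([p[:,0]/p[:,2]*f+float(c["cx"]),p[:,1]/p[:,2]*f+float(c["cy"])],-1)
def back(c,uv,zw):
    """pixel -> world at height zw"""
    R=np.array(c["R"]);t=np.array(c["t"]);f=240/np.tan(np.radians(float(c["fov_y"]))/2)
    uv=np.atleast_2d(uv).astype(float)
    d=np.stack([(uv[:,0]-float(c["cx"]))/f,(uv[:,1]-float(c["cy"]))/f,np.ones(len(uv))],-1)@R
    o=-R.T@t
    s=(zw-o[2])/d[:,2]
    return o+s[:,None]*d
E
python3 - <<'E'
from h import *
for n,(u0,v0,u1,v1) in (("top",(270,120,470,310)),("side",(190,170,420,320))):
    c=np.load(f"{n}0.npz"); W=cloud(c)
    cr=c["frame"][v0:v1,u0:u1,::-1]
    s=min(800/(u1-u0),600/(v1-v0)); s=3
    cv2.imwrite(f"pics/{n}_crop0.png",cv2.resize(cr,None,fx=s,fy=s,interpolation=cv2.INTER_CUBIC))
    # bench height check
    m=(W[...,0]>.3)&(W[...,0]<.8)&(abs(W[...,1])<.5)&(abs(W[...,2])<.02)
    print(n,np.median(W[m][:,2]),m.sum())
    Z=np.clip(W[v0:v1,u0:u1,2],-.02,.2); Z=np.nan_to_num(Z,nan=-.02)
    im=cv2.applyColorMap(((Z+.02)/.22*255).astype(np.uint8),cv2.COLORMAP_JET)
    cv2.imwrite(f"pics/{n}_z0.png",cv2.resize(im,None,fx=s,fy=s,interpolation=cv2.INTER_NEAREST))
E
```

```text
top -0.001248317053193378 56260
side -0.0014584992919310547 56502
```

View pics/top_crop0.png

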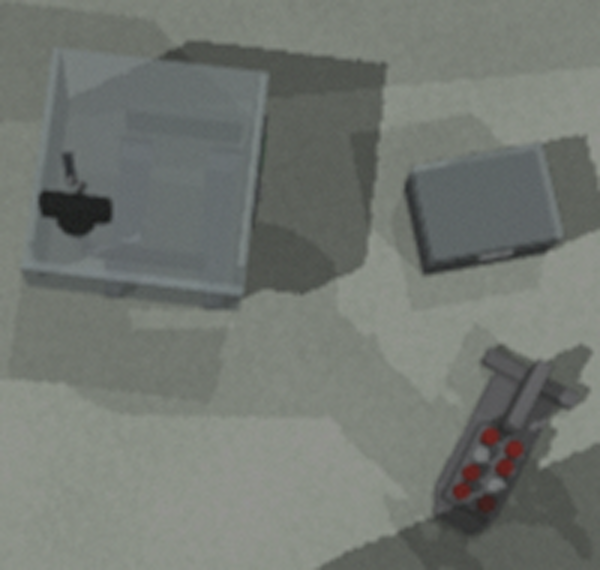

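View pics/top_z0.png

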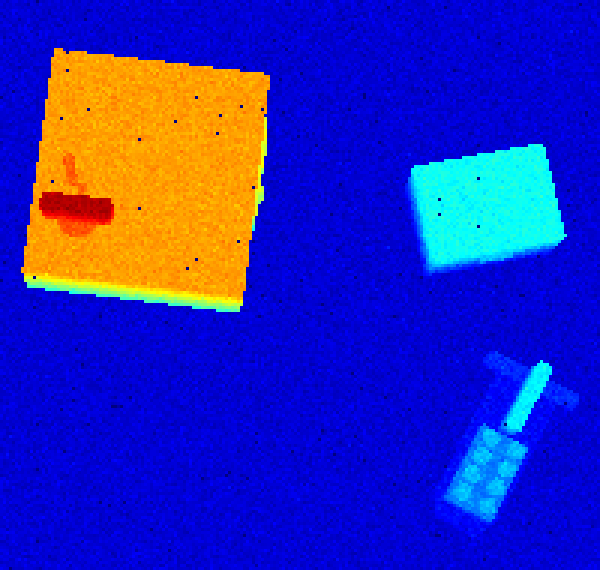

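View pics/side_crop0.png

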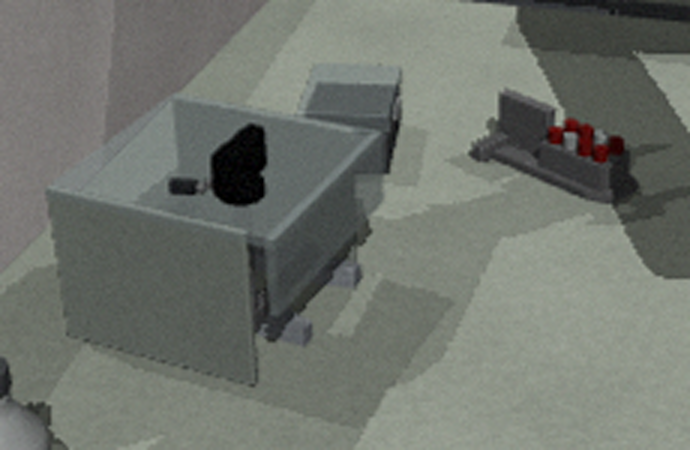

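View pics/side_z0.png

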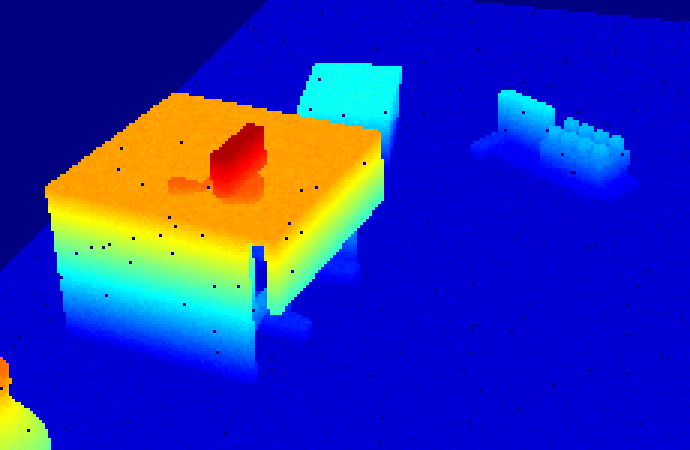

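The depth maps separate everything cleanly: the roof and wing in the top-left crop, and the fin, ears and cap block on the tray. Now I'll fit the poses from both clouds.

```bash
cat > fit.py <<'E'
from h import *
def rect(W,box,zlo,zhi):
    x0,x1,y0,y1=box
    m=(W[...,0]>x0)&(W[...,0]<x1)&(W[...,1]>y0)&(W[...,1]<y1)&(W[...,2]>zlo)&(W[...,2]<zhi)
    P=W[m]
    # largest component by pixel
    n,l,s,_=cv2.connectedComponentsWithStats(m.astype(np.uint8))
    k=1+np.argmax(s[1:,4]); P=W[l==k]
    r=cv2.minAreaRect((P[:,:2]*1000).astype(np.float32))
    return P,r
if __name__=="__main__":
    import sys
    tag=sys.argv[1] if len(sys.argv)>1 else "0"
    for n in ("top","side"):
        c=np.load(f"{n}{tag}.npz");W=cloud(c)
        for nm,box,zl,zh in (("roof",(.4,.9,-.2,.3),.130,.145),("wing",(.4,.9,-.2,.3),.165,.2),("wingtop",(.4,.9,-.2,.3),.185,.2),("tip",(.5,.85,-.45,-.15),.03,.08),
              ("fin",(.3,.7,-.5,-.15),.054,.075),("foot",(.3,.6,-.5,-.15),.004,.075),("ears",(.3,.7,-.5,-.15),.012,.022)):
            try:
                P,r=rect(W,box,zl,zh)
                print(n,nm,len(P),"c",np.round(r[0],1),"wh",np.round(r[1],1),"ang",round(r[2],2),"zmed",round(np.median(P[:,2])*1e3,1),"z99",round(np.percentile(P[:,2],99)*1e3,1),"mean",np.round(P.mean(0)*1e3,1))
            except Exception as e: print(n,nm,e)
E
python3 fit.py
```

```text
top roof 5133 c [729.9  -7.5] wh [190.2 203.3] ang 82.12 zmed 138.3 z99 144.4 mean [729.3 -10.9 138.3]
top wing 198 c [687.6  52. ] wh [60.2 18.4] ang 81.46 zmed 188.2 z99 196.1 mean [685.1  51.3 186.1]
top wingtop 139 c [686.7  51.8] wh [59.6 16.5] ang 82.52 zmed 189.5 z99 196.5 mean [686.5  51.4 189.8]
top tip 1642 c [ 715.9 -315.2] wh [ 95.9 125. ] ang 9.31 zmed 64.9 z99 72.5 mean [ 713.9 -312.5   63.6]
top fin 499 c [ 682.4 -319. ] wh [ 37.2 125.1] ang 1.86 zmed 65.1 z99 71.8 mean [ 684.4 -310.9   64.8]
top foot 1357 c [ 511.1 -317.3] wh [ 92.  176.8] ang 53.63 zmed 22.7 z99 64.0 mean [ 503.9 -319.8   27.4]
top ears 72 c [ 575.7 -332.9] wh [39.3 17.1] ang 62.48 zmed 16.6 z99 21.5 mean [ 575.8 -333.7   16.7]
side roof 2991 c [732.4  -7.4] wh [196.  203.4] ang 82.03 zmed 138.1 z99 140.7 mean [729.8   5.9 137.8]
side wing 262 c [689.5  55.3] wh [61.6 16.7] ang 82.23 zmed 182.0 z99 191.7 mean [687.   60.8 180.9]
side wingtop 112 c [689.4  54.7] wh [58.1 16.5] ang 82.52 zmed 189.4 z99 191.9 mean [688.3  57.2 189.1]
side tip 653 c [ 718.6 -313.1] wh [ 94.6 131.1] ang 9.94 zmed 64.3 z99 67.7 mean [ 712.7 -302.4   62.4]
side fin 194 c [ 683.2 -315.3] wh [ 33.9 129. ] ang 0.63 zmed 64.2 z99 67.8 mean [ 685.2 -299.6   63.3]
side foot 1038 c [ 507.6 -310.2] wh [ 59.2 170.3] ang 67.72 zmed 28.2 z99 60.6 mean [ 506.6 -308.5   28.1]
side ears 88 c [ 478.3 -287.2] wh [85.4 40.6] ang 0.56 zmed 17.2 z99 21.9 mean [ 475.2 -286.6   17.1]
```

```bash
cat > fit2.py <<'E'
from fit import *
import sys
from scipy.optimize import least_squares
def show(n,nm,P,r): print(n,nm,len(P),"c",np.round(r[0],1),"wh",np.round(r[1],1),"ang",round(r[2],2),"z50/98",np.round(np.percentile(P[:,2],[50,98])*1e3,1),"mean",np.round(P.mean(0)*1e3,1))
tag=sys.argv[1] if len(sys.argv)>1 else "0"
for n in ("top","side"):
    c=np.load(f"{n}{tag}.npz");W=cloud(c)
    for nm,box,zl,zh in (("fin",(.45,.62,-.45,-.25),.052,.075),("caps",(.40,.6,-.4,-.2),.038,.051),("tray",(.38,.65,-.45,-.2),.0045,.075),("ears",(.53,.65,-.45,-.2),.011,.022),("rails",(.55,.72,-.12,.08),.006,.03)):
        try:
            P,r=rect(W,box,zl,zh); show(n,nm,P,r)
            if nm=="fin":
                d=P[:,:2]-P[:,:2].mean(0);u,s,v=np.linalg.svd(d);print("   pca dir deg",np.degrees(np.arctan2(v[0,1],v[0,0])),"corners",cv2.boxPoints(r).round(0).tolist())
        except Exception as e: print(n,nm,e)
    for nm,box,zl,zh in (("bottle",(.55,.9,.15,.4),.02,.2),("rack",(.35,.6,.15,.45),.02,.1)):
        P,r=rect(W,box,zl,zh); show(n,nm,P,r)
E
python3 fit2.py
```

```text
top fin 135 c [ 541.  -343.2] wh [14.5 65.7] ang 60.39 z50/98 [60.3 66.6] mean [ 541.8 -343.1   60.3]
   pca dir deg 150.15909319595053 corners [[509.0, -333.0], [566.0, -366.0], [573.0, -353.0], [516.0, -321.0]]
top caps 113 c [ 480.6 -297.7] wh [24.  70.6] ang 58.06 z50/98 [46.4 50.8] mean [ 481.7 -296.1   45.4]
top tray 1332 c [ 511.6 -317.6] wh [ 92.  175.7] ang 53.63 z50/98 [26.4 62.9] mean [ 504.1 -320.    27.9]
top ears 80 c [ 576.3 -332.9] wh [40.1 18.5] ang 56.05 z50/98 [16.4 21.3] mean [ 575.4 -334.    16.2]
top rails 2 c [627.4 -46.7] wh [4. 0.] ang 134.54 z50/98 [6.6 6.6] mean [627.4 -46.7   6.6]
top bottle 641 c [752.  300.5] wh [56.2 63.7] ang 32.13 z50/98 [ 99.7 150.9] mean [745.7 296.4  96.5]
top rack 1321 c [475.3 293.6] wh [152.5  61.4] ang 7.59 z50/98 [53.9 83.8] mean [472.5 292.8  54.8]
side fin 78 c [ 544.2 -340.3] wh [18.7 64.4] ang 56.68 z50/98 [58.6 62. ] mean [ 544.1 -339.    57.9]
   pca dir deg 151.4692428427114 corners [[512.0, -330.0], [566.0, -366.0], [576.0, -350.0], [522.0, -315.0]]
side caps 268 c [ 511.5 -320.4] wh [ 42.4 143.8] ang 61.94 z50/98 [45.3 50.5] mean [ 497.3 -311.8   44.8]
side tray 1023 c [ 507.6 -310.2] wh [ 59.2 170.3] ang 67.72 z50/98 [28.8 59.8] mean [ 506.4 -308.7   28.4]
side ears 79 c [ 565.6 -335.5] wh [63.2 33.3] ang 13.82 z50/98 [15.  21.4] mean [ 564.8 -334.2   15.5]
side rails 121 c [673.   28.6] wh [45.9 34.2] ang 30.62 z50/98 [13.8 28.1] mean [670.1  28.1  13.8]
side bottle 1887 c [752.4 313.3] wh [64.4 48.9] ang 42.11 z50/98 [ 86.6 148.9] mean [748.7 320.5  84.1]
side rack 2309 c [477.4 295.1] wh [150.1  63.8] ang 7.86 z50/98 [53.7 84.2] mean [476.6 299.4  54.7]
```

The two views agree apart from a constant (+3, +3) mm offset, so I'll average them:

| Item | Estimate (mm, deg) |
|---|---|
| Wing | (688, 53), top at 191 |
| Loader origin | about (643, -20) |
| Loader yaw | -7.9 |
| Fin middle | (542.6, -341.8), top at 62 |
| Tray heading | 150.4 |

I'll start with the knob.

```bash
cat >> h.py <<'E'
LYAW=-7.9
LO=np.array([.643,-.0198])
def L(x,y,yaw=None):
    a=np.radians(LYAW if yaw is None else yaw);return LO+np.array([x*np.cos(a)-y*np.sin(a),x*np.sin(a)+y*np.cos(a)])
E
python3 - <<'E'
from h import *
from station import *
k=[.688,.0532]
for y in (82.1,-97.9):
    for d in (0,86,90):
        for z in (.26,.162):
            q=kinematics.inverse_kinematics([*k,z],[180,0,y+d]); print(y+d,z,None if q is None else np.round(q,1))
fin=np.array([.5426,-.3418]);h=np.radians(150.4);g=fin+18.5e-3*np.array([np.cos(h),np.sin(h)])
print("grasp",g)
# fin: jaws across; tool y = (sin yaw,-cos yaw) perpendicular to heading => yaw = heading or heading+180
for y in (150.4,-29.6):
    q=kinematics.inverse_kinematics([*g,.031],[180,0,y]); print("pick",y,np.round(q,1))
for y in (-7.9,172.1):
    q=kinematics.inverse_kinematics([*L(-120,0)/1 if 0 else L(-.12,0),.031],[180,0,y]); print("place",y,np.round(q,1))
E
```

```text
File "<stdin>", line 14
    q=kinematics.inverse_kinematics([*L(-120,0)/1 if 0 else L(-.12,0),.031],[180,0,y]); print("place",y,np.round(q,1))
                                                  ^^
SyntaxError: invalid syntax
```

Run:
```python
from h import *
from station import *
k=[.688,.0532]
for y in (82.1,-97.9):
    for d in (0,86,90):
        for z in (.26,.162):
            q=kinematics.inverse_kinematics([*k,z],[180,0,y+d]); print(y+d,z,None if q is None else np.round(q,1))
fin=np.array([.5426,-.3418]);h=np.radians(150.4);g=fin+18.5e-3*np.array([np.cos(h),np.sin(h)])
print("grasp",g)
for y in (150.4,-29.6):
    q=kinematics.inverse_kinematics([*g,.031],[180,0,y]); print("pick",y,None if q is None else np.round(q,1))
for y in (-7.9,172.1):
    q=kinematics.inverse_kinematics([*L(-.12,0),.031],[180,0,y]); print("place",y,None if q is None else np.round(q,1))
```

```text
82.1 0.26 [-5.4 23.7 71.9 -0.  84.4  2.5]
82.1 0.162 [-5.4 28.1 77.3 -0.  74.6  2.5]
168.1 0.26 [ -5.4  23.7  71.9   0.   84.4 -83.5]
168.1 0.162 [ -5.4  28.1  77.3   0.   74.6 -83.5]
172.1 0.26 [ -5.4  23.7  71.9   0.   84.4 -87.5]
172.1 0.162 [ -5.4  28.1  77.3   0.   74.6 -87.5]
-97.9 0.26 [  -5.4   23.7   71.9    0.    84.4 -177.5]
-97.9 0.162 [  -5.4   28.1   77.3   -0.    74.6 -177.5]
-11.900000000000006 0.26 [-5.4 23.7 71.9 -0.  84.4 96.5]
-11.900000000000006 0.162 [-5.4 28.1 77.3 -0.  74.6 96.5]
-7.900000000000006 0.26 [-5.4 23.7 71.9 -0.  84.4 92.5]
-7.900000000000006 0.162 [-5.4 28.1 77.3 -0.  74.6 92.5]
grasp [ 0.52651434 -0.33266208]
pick 150.4 [ -43.2   30.    91.8    0.    58.3 -103.6]
pick -29.6 [-43.2  30.   91.8  -0.   58.3  76.4]
place -7.9 [-13.3  19.9 106.8  -0.   53.4  84.6]
place 172.1 [-13.3  19.9 106.8   0.   53.4 -95.4]
```

Run:
```python
from h import *
from station import *
k=[.688,.0532]
t0=monitor.get_obs()["t"]
arm.move_to([*k,.26],[180,0,82.1]); print(monitor.get_obs()["t"])
print(arm.line_to([*k,.163],vel=.1,force_limit=15)); o=monitor.get_obs();print(o["t"],o["tcp_pos"],o["force"])
command_gripper(0.0)
o=monitor.get_obs();print(o["t"],o["tcp_pos"],o["force"],o["torque"],o["grip_width"])
for n in ("side","top"):
    c=cams.camera(n); cv2.imwrite(f"pics/{n}1.png",c["frame"][100:340,150:470,::-1].repeat(2,0).repeat(2,1)); np.savez(f"{n}1.npz",**c)
```

```text
2.7917
False
3.9083 [0.68866152 0.05313232 0.16407099] [ 0.30249096 -0.11602309 -0.42264096]
4.55 [0.68964266 0.05296694 0.16349492] [ 6.90638004 -0.32485952 -1.17741751] [ 0.0135244  -0.6149936   0.02285412] 0.17388581424863242
```

View pics/side1.png

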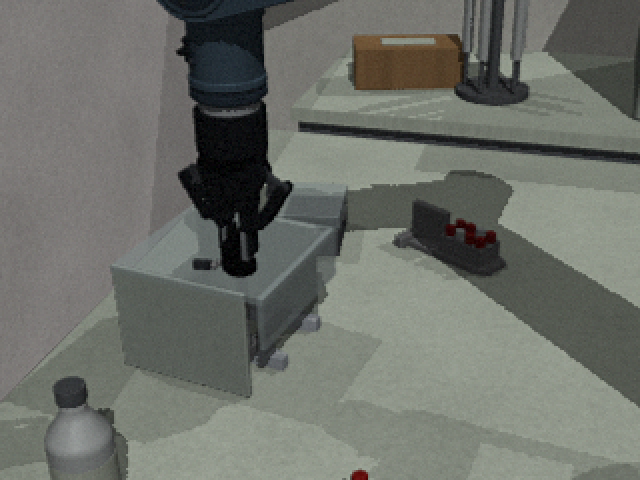

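Run:
```python
from h import *
from station import *
k=[.6895,.0532]
arm.line_to([*k,.163],vel=.05)
o=monitor.get_obs();print(o["t"],o["tcp_pos"],o["force"],o["torque"],o["grip_width"])
for a in (10,25,55,86):
    arm.move_to([*k,.163],[180,0,82.1+a])
    o=monitor.get_obs();print(a,o["t"],o["tcp_pos"],o["tcp_rot"],o["force"],o["torque"],o["grip_width"])
c=cams.camera("side"); cv2.imwrite(f"pics/side2.png",c["frame"][100:340,150:470,::-1].repeat(2,0).repeat(2,1))
```

```text
4.9 [0.68973585 0.05303006 0.16345492] [ 0.49072233 -1.19459991  3.32607202] [-0.06664751  0.24693607  0.0126365 ] 0.1723751321158586
10 5.1917 [0.68950804 0.05298383 0.16344783] [1.79988025e+02 2.51454410e-02 9.18869045e+01] [-0.57143753 -2.0138576   4.84877205] [-0.21481569  0.4532932  -0.00322033] 0.1792336419402332
25 5.55 [0.68920856 0.05314791 0.16343059] [-1.79964308e+02  2.31797282e-02  1.06964248e+02] [-2.61275011 -1.26059057  5.53673896] [-0.29433111  0.61936918  0.48599504] 0.17808560753408928
55 6.1167 [0.68894395 0.05266728 0.16342556] [-1.79909524e+02 -8.19732394e-03  1.36887700e+02] [-3.81310418 -1.80055455  6.26625184] [-0.50134179  0.79611456 -0.01324398] 0.17235207431643376
86 6.7 [0.68872828 0.05216916 0.16340852] [-1.79879734e+02 -7.49370046e-02  1.67874910e+02] [-6.58271996 -3.74327306  6.72852512] [-0.80932274  0.90822613  0.01251303] 0.17668481267263395
```

View pics/side2.png

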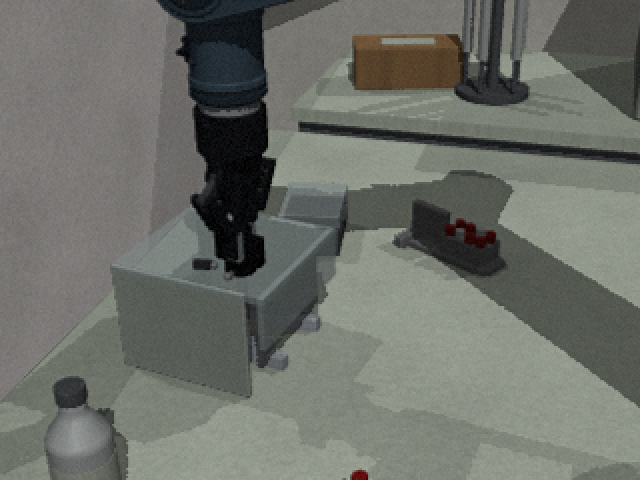

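```bash
sed -i 's/^LO=.*/LO=np.array([.6435,-.0206])/' h.py
python3 - <<'E'
from h import *
from station import *
command_gripper(1.0)
o=monitor.get_obs();print(o["t"],o["tcp_pos"],o["force"])
arm.line_to([.6895,.0532,.27],vel=.2)
fin=np.array([.5426,-.3418]);h=np.radians(150.4);g=fin+18.5e-3*np.array([np.cos(h),np.sin(h)])
arm.move_to([*g,.16],[180,0,150.4])
print(monitor.get_obs()["t"])
for n in ("side","top"):
    c=cams.camera(n); cv2.imwrite(f"pics/{n}3.png",c["frame"][100:340,200:520,::-1].repeat(2,0).repeat(2,1)); np.savez(f"{n}3.npz",**c)
from fit import rect
for n in ("side","top"):
    W=cloud(np.load(f"{n}3.npz"))
    P,r=rect(W,(.6,.8,-.05,.15),.168,.2); print(n,len(P),r)
E
```

```text
7.4333 [0.68953041 0.05325134 0.16296435] [-0.9829415  -0.54351153  0.2597708 ]
9.7083
side 287 ((689.598388671875, 55.29056167602539), (16.80851936340332, 60.79289627075195), 76.19210815429688)
top 173 ((687.0791625976562, 51.95350646972656), (16.8457088470459, 61.38863754272461), 78.49163818359375)
```

View top3.

View pics/top3.png

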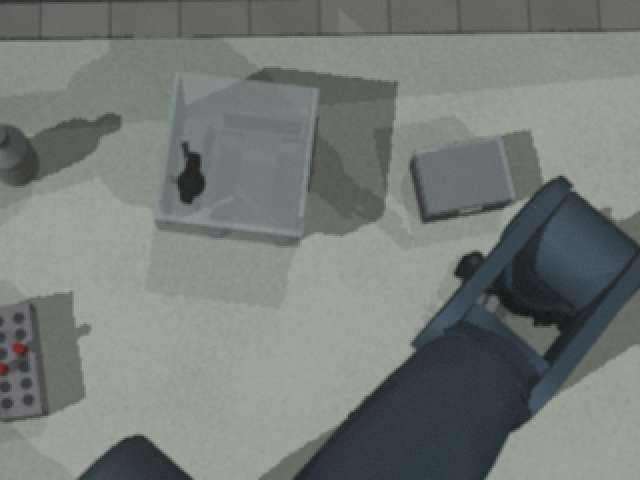

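View pics/side3.png

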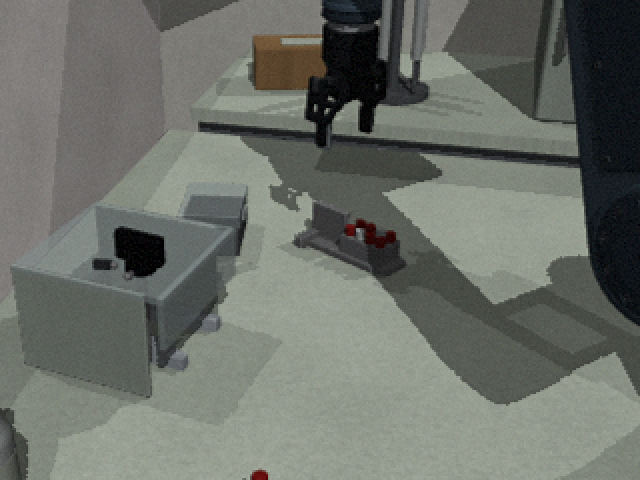

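Top view: the wing at (190,178) now points along the channel, about 85° (1.48 rad) of turn. Side view: the tray at (350,240) is undisturbed and the gripper is above it. Next is picking up the tray.

Run:
```python
from h import *
from station import *
fin=np.array([.5430,-.3425]);h=np.radians(150.4);g=fin+18.5e-3*np.array([np.cos(h),np.sin(h)])
print(arm.line_to([*g,.028],vel=.12,force_limit=12)); o=monitor.get_obs();print(o["t"],o["tcp_pos"],o["tcp_rot"],o["force"])
command_gripper(0.0)
o=monitor.get_obs();print(o["t"],o["tcp_pos"],o["tcp_rot"],o["force"],o["torque"],o["grip_width"])
f0=o["force"]
arm.line_to([*g,.058],vel=.06)
o=monitor.get_obs();print(o["t"],o["tcp_pos"],o["force"],o["torque"],o["grip_width"])
c=cams.camera("side"); cv2.imwrite(f"pics/side4.png",c["frame"][170:290,300:460,::-1].repeat(4,0).repeat(4,1))
```

```text
False
11.0583 [ 0.5275358  -0.33391085  0.02900187] [-1.79977525e+02  9.74455589e-02  1.50401258e+02] [ 0.32108116  0.34930229 -0.16858454]
11.7083 [ 0.52699729 -0.33348677  0.02817155] [-1.79995793e+02  1.49133581e-02  1.50399976e+02] [-1.12071231  0.38304694  1.11843233] [0.07816677 0.04340477 0.01389871] 0.15492880243394372
12.3583 [ 0.52692138 -0.33335296  0.05819082] [ 0.27716075  0.52442444 -2.78684031] [ 0.04742849  0.00024315 -0.0267225 ] 0.15482823632261147
```

View pics/side4.png

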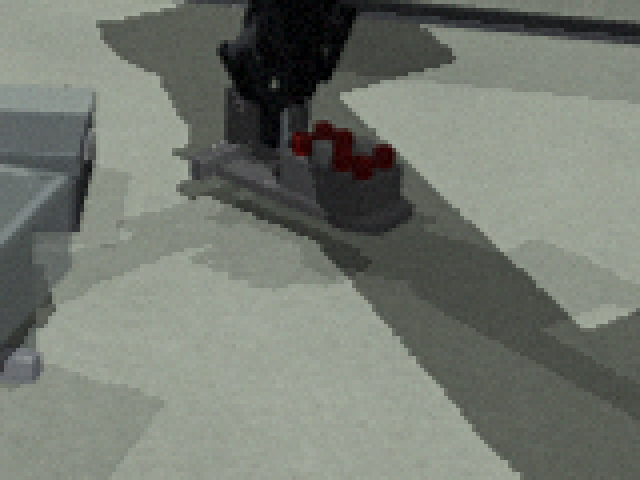

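The tray is lifted level, held at the fin near (270,110) in the picture. Now I'll carry it back from the box, turn it clockwise and bring it to the mouth line.

Run:
```python
from h import *
from station import *
B=L(-.17,0)
arm.line_to([.45,-.22,.058],[180,0,90],vel=.12)
print(monitor.get_obs()["t"])
arm.line_to([.44,-.08,.058],[180,0,30],vel=.12)
arm.line_to([*B,.058],[180,0,-7.9],vel=.12)
o=monitor.get_obs();print(o["t"],B,o["tcp_pos"],o["tcp_rot"],o["q"],o["grip_width"])
print(arm.line_to([*B,.027],vel=.06,force_limit=5)); 
o=monitor.get_obs();print(o["t"],o["tcp_pos"],o["force"],o["torque"])
for n in ("side","top"):
    c=cams.camera(n); np.savez(f"{n}5.npz",**c)
    v=slice(150,330) if n=="top" else slice(170,350)
    cv2.imwrite(f"pics/{n}5.png",c["frame"][v,220:460,::-1].repeat(3,0).repeat(3,1))
```

```text
13.7
15.9167 [0.47511339 0.00276557] [0.47502433 0.00238091 0.05789935] [ 1.79990346e+02  1.49198012e-02 -7.83078353e+00] [-1.40633112e+01  1.16505301e+01  1.13446490e+02 -1.37074062e-02
  5.49167642e+01  8.37753510e+01] 0.1523756105359216
True
16.4167 [0.47423863 0.00273811 0.02788241] [-0.14822168  1.2574217   4.8241268 ] [-0.06919634  0.15314739  0.00148145]
```

View pics/side5.png

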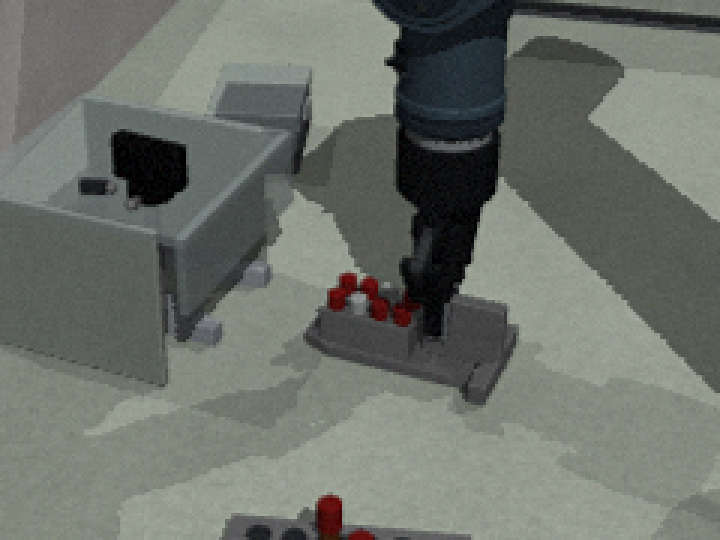

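View pics/top5.png

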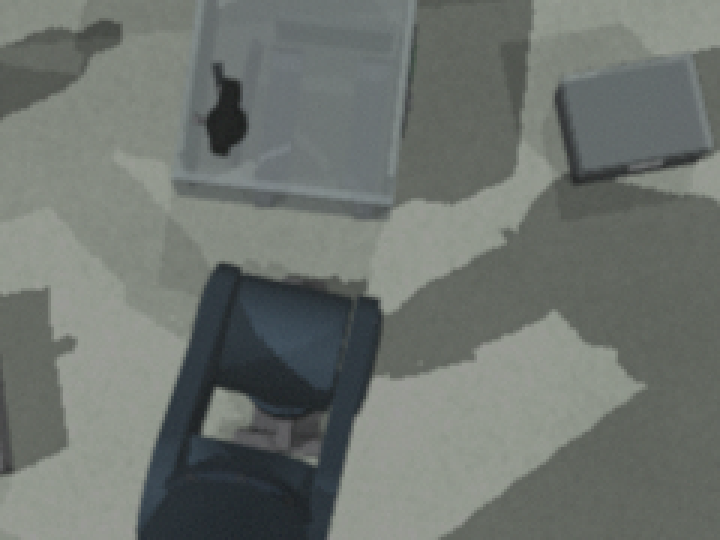

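Side view: the tray is flat on the bench, nose toward the loader, with the rail ends at (265,272) and (205,330) in the crop. I'll check its line against the rails in the same camera, so that the calibration bias cancels.

Run:
```python
from h import *
from fit import rect
c=np.load("side5.npz");W=cloud(c)
B=L(-.17,0)
a=np.radians(LYAW);R=np.array([[np.cos(a),-np.sin(a)],[np.sin(a),np.cos(a)]])
def toL(P): return (P[:,:2]-LO)@R
Q=toL(W.reshape(-1,3)).reshape(480,640,2);Z=W[...,2]
def st(nm,m):
    q=Q[m];z=Z[m];print(nm,m.sum(),"x 2/50/98",np.round(np.percentile(q[:,0],[2,50,98])*1e3,1),"y",np.round(np.percentile(q[:,1],[2,50,98])*1e3,1),"z",np.round(np.percentile(z,[2,50,98])*1e3,1))
X,Y=Q[...,0],Q[...,1]
st("railL",(X>-.03)&(X<.04)&(Y>.01)&(Y<.07)&(Z>.006)&(Z<.02))
st("railR",(X>-.03)&(X<.04)&(Y<-.01)&(Y>-.07)&(Z>.006)&(Z<.02))
st("railL top",(X>-.03)&(X<.04)&(Y>.01)&(Y<.07)&(Z>.0115)&(Z<.018))
st("railR top",(X>-.03)&(X<.04)&(Y<-.01)&(Y>-.07)&(Z>.0115)&(Z<.018))
fin=(X<-.185)&(X>-.25)&(abs(Y)<.03)&(Z>.03)&(Z<.07)
st("fin",fin); q=Q[fin]
# left face line
for xb in np.arange(-.235,-.185,.01):
    m=fin&(abs(X-xb)<.005)&(Z<.055); 
    if m.sum()>3: print(round(xb,3),np.round(np.median(Y[m])*1e3,2),m.sum())
st("block L face",(X<-.075)&(X>-.16)&(abs(Y)<.04)&(Z>.014)&(Z<.034))
for xb in np.arange(-.15,-.07,.01):
    m=(abs(X-xb)<.005)&(abs(Y)<.04)&(Z>.014)&(Z<.034)
    if m.sum()>3: print(round(xb,3),np.round(np.percentile(Y[m],[50,80])*1e3,2),m.sum())
st("nose",(X>-.09)&(X<-.03)&(abs(Y)<.04)&(Z>.003)&(Z<.012))
st("tail",(X<-.2)&(X>-.25)&(abs(Y)<.07)&(Z>.007)&(Z<.02))
```

```text
railL 116 x 2/50/98 [ 0.3 19.2 38.6] y [33.7 53.2 58. ] z [ 6.2 13.5 19. ]
railR 102 x 2/50/98 [ 0.9 16.3 28.3] y [-64.8 -43.4 -29.6] z [ 6.7 13.6 18.2]
railL top 73 x 2/50/98 [ 2.6 18.7 35.1] y [33.9 50.7 57.5] z [11.8 14.2 17. ]
railR top 69 x 2/50/98 [ 1.2 16.4 27.7] y [-64.6 -46.4 -29.7] z [11.9 14.3 17.3]
fin 242 x 2/50/98 [-223.2 -206.  -185.7] y [-4.   6.4 10.3] z [30.4 48.8 61.4]
-0.225 5.59 26
-0.215 7.42 38
-0.205 7.35 42
-0.195 6.41 33
block L face 271 x 2/50/98 [-153.7 -121.6  -80.9] y [-7.6 22.9 25.9] z [14.6 25.5 33.9]
-0.15 [19.35 23.57] 54
-0.14 [23.34 24.62] 34
-0.13 [22.84 24.49] 35
-0.12 [23.02 23.64] 32
-0.11 [23.24 23.88] 33
-0.1 [22.68 24.34] 33
-0.09 [23.64 24.65] 35
-0.08 [23.42 24.26] 14
nose 57 x 2/50/98 [-89.  -72.8 -63.1] y [-5.1 21.2 30.4] z [ 3.6  6.8 10.6]
tail 167 x 2/50/98 [-223.7 -217.7 -200.6] y [-41.2  18.9  48.3] z [ 7.2 15.4 18.7]
```

Run:
```python
from h import *
from station import *
for x in (-.13,-.10,-.077):
    r=arm.line_to([*L(x,0),.0278],[180,0,-7.9],vel=.06,force_limit=8)
    o=monitor.get_obs();print(r,o["t"],o["tcp_pos"],L(x,0),o["force"],o["torque"])
    if r: break
for n in ("side",):
    c=cams.camera(n); np.savez(f"{n}6.npz",**c)
    cv2.imwrite(f"pics/{n}6.png",c["frame"][170:350,220:460,::-1].repeat(3,0).repeat(3,1))
```

```text
True 16.725 [0.47415981 0.00270744 0.02787427] [ 0.51473377 -0.00273221] [-1.25592353  0.25271648  4.09898205] [-0.08606185 -0.00534556  0.00381984]
```

View pics/side6.png

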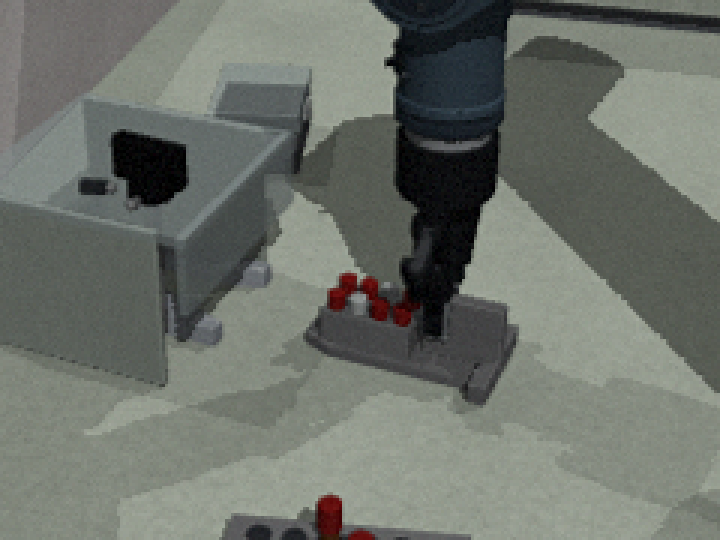

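The tray hasn't moved. The limit tripped on friction from pressing down on the bench, so I'll ease the height by 0.4 mm and slide with a higher limit.

Run:
```python
from h import *
from station import *
for x in (-.13,-.10,-.077):
    r=arm.line_to([*L(x,0),.0283],[180,0,-7.9],vel=.06,force_limit=20)
    o=monitor.get_obs();print(r,o["t"],o["tcp_pos"],L(x,0),o["force"],o["torque"])
    if r: break
for n in ("side","top"):
    c=cams.camera(n); np.savez(f"{n}6.npz",**c)
    cv2.imwrite(f"pics/{n}6b.png",c["frame"][170:350,220:460,::-1].repeat(3,0).repeat(3,1))
```

```text
True 17.0083 [0.47411028 0.00272899 0.02787369] [ 0.51473377 -0.00273221] [-2.16496532  0.03012298  5.27109187] [-0.21283325 -0.22031871 -0.06963912]
```

View pics/side6b.png

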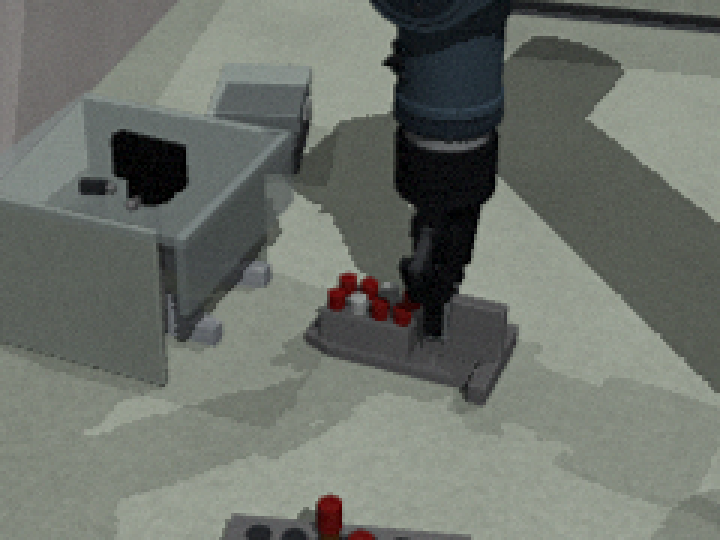

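Run:
```python
from h import *
from station import *
def p(s,r=None):
    o=monitor.get_obs();print(s,r,round(o["t"],2),o["tcp_pos"],o["tcp_rot"][2],o["force"],o["torque"],round(o["grip_width"],3))
p("now")
o=monitor.get_obs();x,y,_=o["tcp_pos"]
arm.line_to([x,y,.0305],vel=.03); p("up")
r=arm.line_to([*L(-.12,0),.0305],[180,0,-7.9],vel=.05); p("-.12",r)
r=arm.line_to([*L(-.09,0),.0305],[180,0,-7.9],vel=.05,force_limit=15); p("-.09",r)
```

```text
now None 17.11 [0.47409574 0.00272047 0.02786021] -7.860014591605383 [-2.58292114 -0.30239415  4.12192026] [-0.09384362 -0.25004884 -0.00584138] 0.15
up None 17.36 [0.47358576 0.00285898 0.03003492] -7.859065286026023 [-0.80210252  0.36967497 -1.31850652] [0.02929076 0.04086188 0.03514308] 0.155
-.12 False 18.52 [ 0.52423767 -0.00400524  0.03037055] -7.896175369099358 [ 0.26031373  0.12874774 -2.02348622] [-0.01267669 -0.03329211 -0.015285  ] 0.155
-.09 False 19.27 [ 0.55402065 -0.00813587  0.03023296] -7.897594152400408 [-0.64699192 -0.31232662 -3.41047042] [-0.00248753 -0.0386917   0.02299274] 0.158
```

Run:
```python
from h import *
from station import *
def p(s,r=None):
    o=monitor.get_obs();print(s,r,round(o["t"],2),o["tcp_pos"],o["tcp_rot"][2],o["force"],o["torque"],round(o["grip_width"],3))
r=arm.line_to([*L(-.077,0),.0303],[180,0,-7.9],vel=.05,force_limit=15); p("-.077",r)
r=arm.line_to([*L(-.077,0),.0275],vel=.02,force_limit=5); p("down",r)
command_gripper(1.0); p("open")
arm.line_to([*L(-.077,0),.085],vel=.12)
arm.line_to([*L(-.22,0),.16],vel=.2); p("back")
for n in ("side","top"):
    c=cams.camera(n); np.savez(f"{n}7.npz",**c)
    cv2.imwrite(f"pics/{n}7.png",c["frame"][150:330,220:460,::-1].repeat(3,0).repeat(3,1))
# look up leaned poses
for th in (30,35,40):
    for x,z in ((-.16,.03),(-.16,.025),(-.02,.03),(-.01,.025)):
        for yw in (-7.9,172.1):
            # tool z = (sin th, 0, -cos th) in loader frame
            from scipy.spatial.transform import Rotation as Ro
            Rm=Ro.from_euler("z",-7.9,degrees=True)*Ro.from_euler("y",-th,degrees=True)*Ro.from_euler("x",180,degrees=True)
            if yw>0: Rm=Rm*Ro.from_euler("z",180,degrees=True)
            e=Rm.as_euler("xyz",degrees=True)
            q=kinematics.inverse_kinematics([*L(x,0),z],e); print(th,x,z,np.round(e,1),Rm.as_matrix()[:,2].round(2),None if q is None else np.round(q,1))
```

```text
-.077 False 19.68 [ 0.56759793 -0.01010594  0.03035608] -7.900688387814118 [ 0.43311284  0.11446844 -3.80772664] [0.04570494 0.03339215 0.00773753] 0.153
down True 19.9 [ 0.56761976 -0.01005955  0.02790272] -7.895796930372138 [ 0.43496371 -0.39958746  4.55382321] [-0.02511372  0.10520153 -0.00934333] 0.153
open None 20.59 [ 0.5666414  -0.00984879  0.02684666] -7.898171328935992 [ 0.00051658 -0.4969638   0.51475777] [-0.02523763 -0.03869392  0.05179824] 1.003
back None 22.18 [0.42585136 0.00952592 0.15962456] -7.911859745001794 [ 0.28181896  0.23705401 -0.47672329] [ 0.01654532  0.0210009  -0.01566472] 0.995
30 -0.16 0.03 [180.  -30.   -7.9] [ 0.5  -0.07 -0.87] [-17.    4.3 134.7  21.9  12.2  60.7]
30 -0.16 0.03 [-180.    30.   172.1] [ 0.5  -0.07 -0.87] [ -17.     4.3  134.7   21.9   12.2 -119.3]
30 -0.16 0.025 [180.  -30.   -7.9] [ 0.5  -0.07 -0.87] [-17.    5.2 134.7  23.6  11.3  58.9]
30 -0.16 0.025 [-180.    30.   172.1] [ 0.5  -0.07 -0.87] [ -17.     5.2  134.7   23.6   11.3 -121.1]
30 -0.02 0.03 [180.  -30.   -7.9] [ 0.5  -0.07 -0.87] [-14.2  19.1 115.4  11.4  16.   73.6]
30 -0
[... 1118 characters left out ...]
7] [-18.6   5.6 140.6 129.8   8.9 -48.4]
40 -0.16 0.03 [-180.    40.   172.1] [ 0.64 -0.09 -0.77] [-18.6   5.6 140.6 129.8   8.9 131.6]
40 -0.16 0.025 [180.  -40.   -7.9] [ 0.64 -0.09 -0.77] [-18.6   6.8 140.5 134.8   9.6 -53.4]
40 -0.16 0.025 [-180.    40.   172.1] [ 0.64 -0.09 -0.77] [-18.6   6.8 140.5 134.8   9.6 126.6]
40 -0.02 0.03 [180.  -40.   -7.9] [ 0.64 -0.09 -0.77] [-14.9  19.3 121.5  97.3   4.5 -12.7]
40 -0.02 0.03 [-180.    40.   172.1] [ 0.64 -0.09 -0.77] [-14.9  19.3 121.5  97.3   4.5 167.3]
40 -0.01 0.025 [180.  -40.   -7.9] [ 0.64 -0.09 -0.77] [-14.7  20.9 120.   99.8   4.4 -15. ]
40 -0.01 0.025 [-180.    40.   172.1] [ 0.64 -0.09 -0.77] [-14.7  20.9 120.   99.8   4.4 165. ]
```

View pics/side7.png

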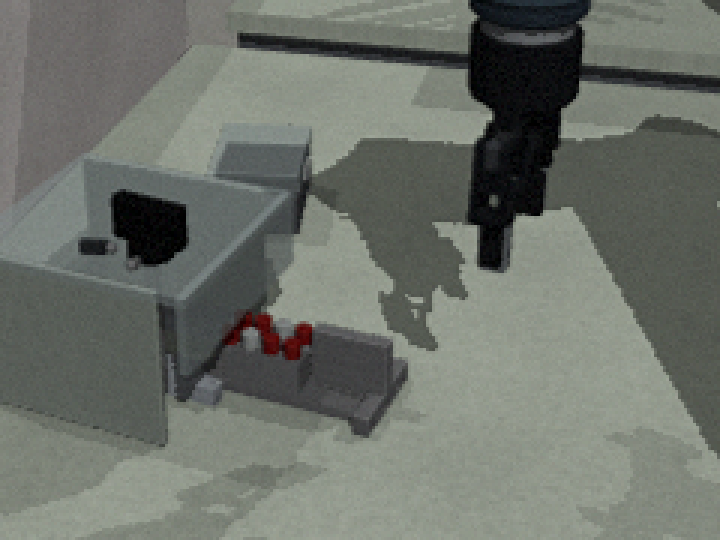

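View pics/top7.png

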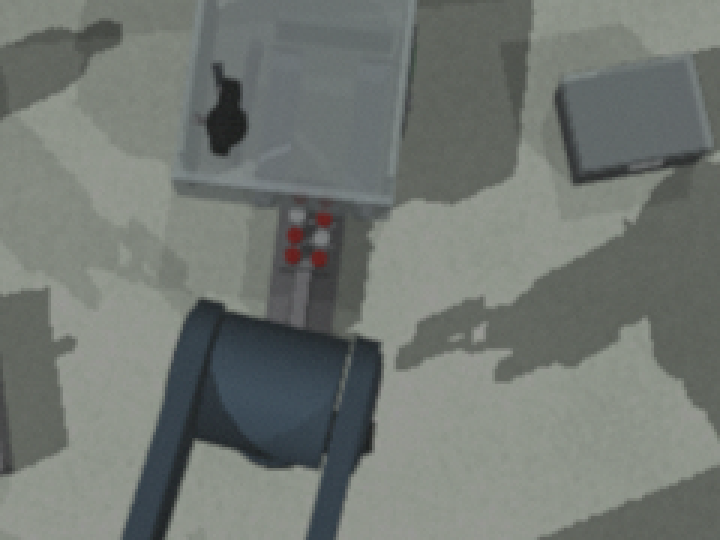

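Side view: the tray sits at the mouth with its nose between the rail ends, aligned, and the tail is free at about (385,400). Leaning 30° keeps the wrist away from its singularity. I'll shut the fingers, lean back and push on the fin's rear face.

```bash
cat > push.py <<'E'
from h import *
from station import *
E30=[180,-30,LYAW]
def p(s,r=None):
    o=monitor.get_obs();print(s,r,round(o["t"],2),"L",np.round(toL(o["tcp_pos"])*1e3,1),o["tcp_rot"].round(1),o["force"].round(1),o["torque"].round(2),round(o["grip_width"],3))
def toL(P):
    a=np.radians(LYAW);R=np.array([[np.cos(a),-np.sin(a)],[np.sin(a),np.cos(a)]])
    return np.array([*((np.array(P)[:2]-LO)@R),P[2]])
E
python3 - <<'E'
from push import *
command_gripper(0.0)
arm.move_to([*L(-.165,0),.10],E30); p("lean"); print(monitor.get_obs()["q"].round(1))
arm.line_to([*L(-.165,0),.025],vel=.08); p("low"); print(monitor.get_obs()["q"].round(1))
r=arm.line_to([*L(-.11,0),.025],vel=.05,force_limit=15);p("push1",r)
c=cams.camera("side"); cv2.imwrite(f"pics/side8.png",c["frame"][150:330,220:460,::-1].repeat(3,0).repeat(3,1))
E
```

```text
lean None 23.8 L [-1.645e+02 -1.000e-01  1.006e+02] [-180.   -30.    -7.9] [-0.3  0.3  0.2] [ 0.02  0.23 -0.01] -0.002
[-17.1  -8.7 134.4  10.9  25.   72. ]
low None 24.89 L [-164.6   -0.    25.3] [180.  -30.   -7.9] [1.2 0.  0.2] [0.07 0.24 0.02] 0.006
[-17.1   4.6 135.3  24.1  11.3  58.3]
push1 False 26.14 L [-110.    -0.    25.1] [180.  -30.   -7.9] [0.  0.5 0.7] [ 0.02  0.24 -0.  ] -0.004
```

View pics/side8.png

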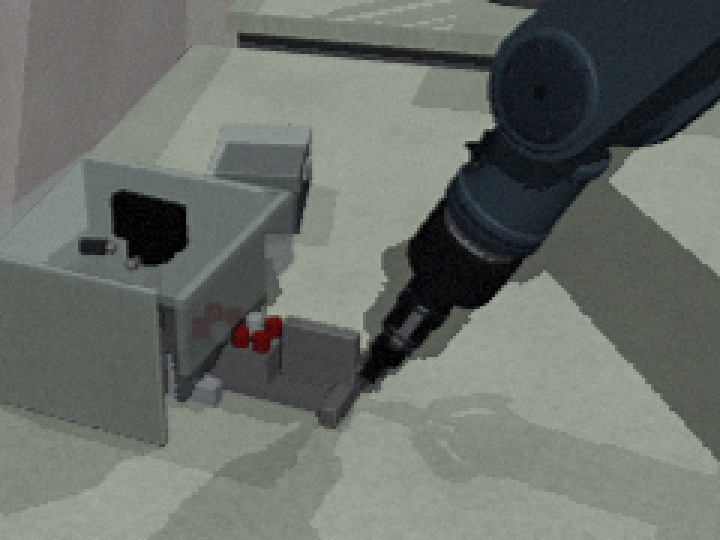

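The shut fingertips meet the fin's rear face at about (360,375), and the tray is straight and sliding in. I'll keep pushing in stages.

Run:
```python
from push import *
for x in (-.08,-.05,-.03,-.015):
    r=arm.line_to([*L(x,0),.025],vel=.05,force_limit=18);p(x,r)
    if r: break
for n in ("side","top"):
    c=cams.camera(n); np.savez(f"{n}9.npz",**c); cv2.imwrite(f"pics/{n}9.png",c["frame"][150:330,220:460,::-1].repeat(3,0).repeat(3,1))
```

```text
-0.08 False 26.94 L [-79.8  -0.   25. ] [180.  -30.   -7.9] [-0.3 -0.6  0.2] [ 0.03  0.25 -0.03] -0.003
-0.05 False 27.69 L [-49.8  -0.   25.1] [180.  -30.   -7.9] [-0.6  0.2  0.4] [ 0.01  0.27 -0.02] -0.0
-0.03 False 28.24 L [-29.6  -0.1  25.1] [180.  -30.   -7.9] [ 0.7 -0.3  0.1] [-0.02  0.22  0.01] 0.001
-0.015 True 28.52 L [-22.5   0.7  22.9] [-179.9  -29.6   -7.9] [-1.5 -0.1  1.7] [0.1  0.32 0.01] -0.004
```

View pics/side9.png

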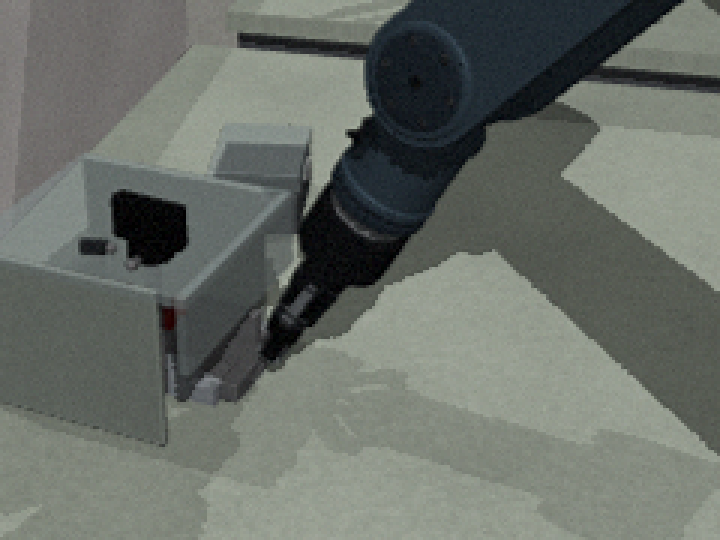

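View pics/top9.png

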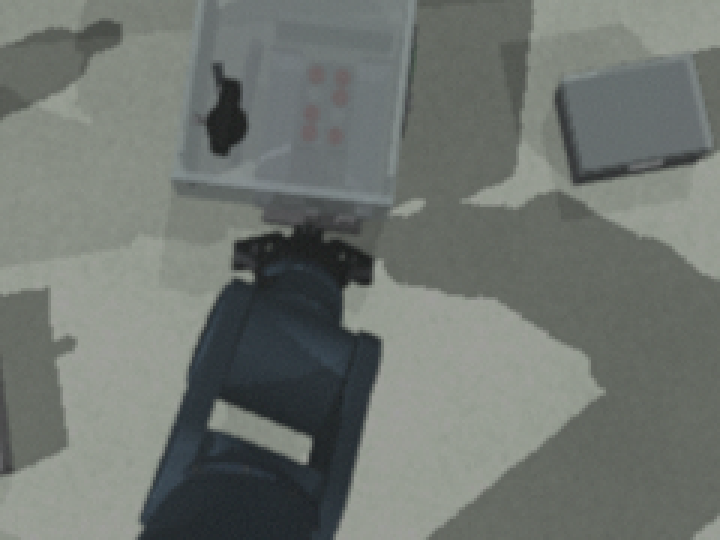

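Run:
```python
from push import *
r=arm.line_to([*L(-.017,0),.025],E30,vel=.02,force_limit=15);p("push",r)
arm.line_to([*L(-.06,0),.03],vel=.1); p("back")
arm.line_to([*L(-.16,0),.06],vel=.15)
q=monitor.get_obs()["q"]; q2=q.copy(); q2[0]-=45
arm.line_to([*L(-.16,0),.15],vel=.15)
q=monitor.get_obs()["q"].copy(); q[0]-=40; arm.move_j(q); p("clear")
for n in ("side","top"):
    c=cams.camera(n); np.savez(f"{n}10.npz",**c); cv2.imwrite(f"pics/{n}10.png",cv2.resize(c["frame"][150:300,230:430,::-1],None,fx=4,fy=4,interpolation=cv2.INTER_CUBIC))
```

```text
push True 28.88 L [-22.7   0.9  22. ] [-179.9  -29.5   -7.9] [0.  0.2 0.7] [ 0.03  0.28 -0.  ] 0.002
back None 29.41 L [-59.3  -0.2  30.5] [-179.9  -29.5   -7.9] [ 1.1  0.1 -0.9] [0.09 0.24 0.01] -0.002
clear None 32.24 L [-228.9 -323.5  148.6] [-179.9  -29.3  -47.8] [-0.2 -0.1  0.4] [0.21 0.16 0.02] -0.0
```

View pics/side10.png

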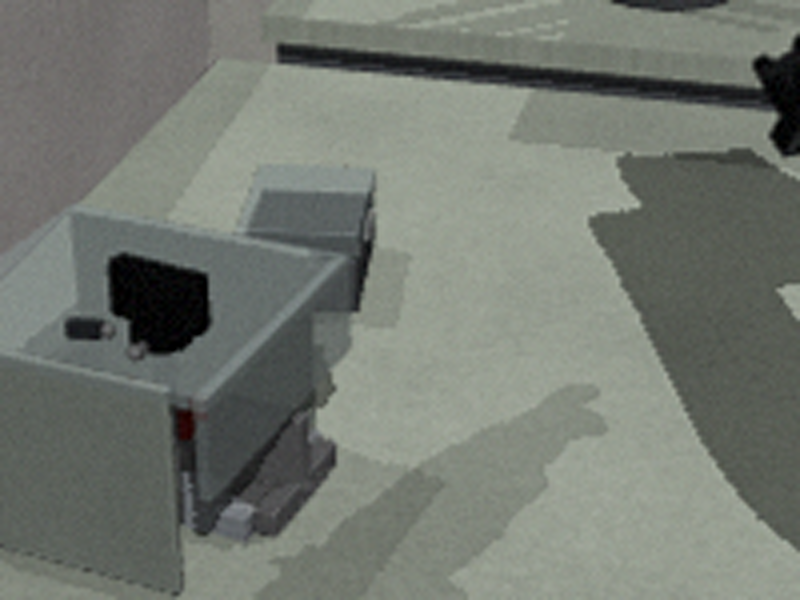

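View pics/top10.png

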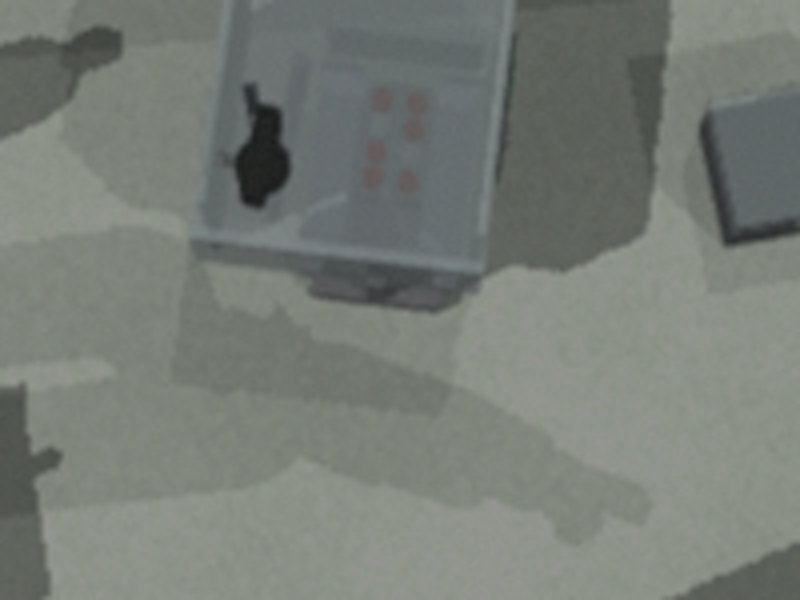

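Side view: the ear at (275,515) butts against the rail end at (238,520), and the tray is flat. Top view: the ears lie square to the visor edge at about (380,290), with the wing still along the channel. One numeric check before I hand in.

Run:
```python
from h import *
from fit import rect
a=np.radians(LYAW);R=np.array([[np.cos(a),-np.sin(a)],[np.sin(a),np.cos(a)]])
for n in("side","top"):
    W=cloud(np.load(f"{n}10.npz"));Q=(W[...,:2]-LO)@R;X,Y=Q[...,0],Q[...,1];Z=W[...,2]
    def st(nm,m):
        q=Q[m];print(n,nm,m.sum(),"x 2/50/98",np.round(np.percentile(q[:,0],[2,50,98])*1e3,1),"y",np.round(np.percentile(q[:,1],[2,50,98])*1e3,1),"z",np.round(np.percentile(Z[m],[2,50,98])*1e3,1))
    m=(X>-.05)&(X<.0)&(abs(Y)<.06)&(Z>.009)&(Z<.07)
    st("tail",m)
    for lo,hi in((-.05,-.03),(-.03,-.012),(-.012,.012),(.012,.03),(.03,.05)):
        mm=m&(Y>lo)&(Y<hi)
        if mm.sum()>3: print("   y",lo,hi,"rear x",np.round(np.percentile(X[mm],[5,20])*1e3,1),"ztop",np.round(np.percentile(Z[mm],95)*1e3,1),mm.sum())
    st("left of ears",(X>-.03)&(X<.03)&(Y>.03)&(Y<.07)&(Z>.005)&(Z<.03))
    P,r=rect(W,(.6,.8,-.05,.15),.168,.2); print("wing",np.round(r[0],1),np.round(r[1],1),r[2])
    for nm,box,zl,zh in (("bottle",(.55,.9,.15,.4),.02,.2),("rack",(.35,.6,.15,.45),.02,.1),("tip",(.5,.85,-.45,-.15),.03,.08)):
        P0,_=rect(cloud(np.load(f"{n}0.npz")),box,zl,zh);P1,_=rect(W,box,zl,zh);print(nm,"moved mm",np.round((P1.mean(0)-P0.mean(0))*1e3,1))
```

```text
side tail 244 x 2/50/98 [-15.3  -9.8  -0.6] y [-42.2   6.8  47.6] z [10.2 17.6 61. ]
   y -0.05 -0.03 rear x [-14.6 -13.3] ztop 17.4 24
   y -0.03 -0.012 rear x [-14.7 -13.6] ztop 17.8 18
   y -0.012 0.012 rear x [-14.7 -13.7] ztop 60.5 128
   y 0.012 0.03 rear x [-14.8 -13.5] ztop 18.0 33
   y 0.03 0.05 rear x [-14.5 -13.6] ztop 18.2 40
side left of ears 142 x 2/50/98 [-14.9   6.9  28.8] y [30.7 46.9 57.4] z [ 5.8 13.8 18.6]
wing [689.3  55.3] [17.3 60.2] 78.81463623046875
bottle moved mm [-0.   0.  -0.2]
rack moved mm [-0.  0.  0.]
tip moved mm [ 0.2 -0.   0. ]
top tail 164 x 2/50/98 [-18.2 -12.6  -4.7] y [-45.6  -1.8  43.1] z [ 9.5 16.7 62.9]
   y -0.05 -0.03 rear x [-17.1 -14.3] ztop 20.9 29
   y -0.03 -0.012 rear x [-17.2 -15.7] ztop 24.3 34
   y -0.012 0.012 rear x [-18.2 -17.2] ztop 63.3 41
   y 0.012 0.03 rear x [-16.6 -15.7] ztop 20.8 33
   y 0.03 0.05 rear x [-18.1 -15.8] ztop 19.7 27
top left of ears 32 x 2/50/98 [-25.3 -12.   -4.5] y [31.  39.  63.3] z [ 5.9 13.8 21.5]
wing [686.7  51.9] [16.1 60.1] 77.33031463623047
bottle moved mm [0.  0.  0.3]
rack moved mm [-0.  -0.1  0.4]
tip moved mm [ 0. -0. -0.]
```

The rear face sits at loader x of about -15, square across the ears. The wing is turned about 86° and the bystanders are unmoved, so I'm handing in.

Run:
```python
from station import *
order.job_done(); print(monitor.get_obs()["t"])
```

```text
the job is handed in; nothing more can be done
the job is handed in; nothing more can be done
```

I turned the knob clear, turned the tray end for end and pushed it fully home in the rails. I handed the job in at about 32 s of robot time; the system reports no verdict.

**What I did**
- **Knob:** I pinched the wing, broke it loose and turned it about 86° (1.48–1.5 rad).
- **Tray:** I lifted it level by the fin near its centre of mass, turned it 158° and carried it to the loader mouth.
- **Insertion:** I set it down with the nose about 3 cm inside the rails. I then pushed the fin's rear face with shut fingers, leaning back 30°, until it stopped hard. A second push also stopped at once.

**Last checks**
- **Home position:** the tail face sits at loader x ≈ -14.6 mm in the side camera and about -17 mm in the top camera; home is -15. It is level across both ears to within about 1 mm in the side view.
- **Level:** the ears read 18 mm high and the fin 61–63 mm, so the tray is flat on the bench.
- **Wing:** it still reads about 86° of turn.
- **Bystanders:** the spare rack, bottle and tip box moved less than 0.5 mm.
- **Robot:** it was parked clear of everything at hand-in.

**What disagreed or failed**
- The two cameras differ by a steady 2–3 mm. I averaged them and refined the loader position from the grip forces on the knob.
- Two attempts to slide the gripped tray along the bench tripped the force limit at once without moving it. I raised the tray about 2.5 mm and carried it that short stretch into the funnel instead. The final push slid along the bench.

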